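Finish dealing the jumbo dominoes

ROBOT

A 6-joint arm with a two-finger parallel gripper is mounted at the origin on the work surface. World frame = base frame: x ahead of the robot, y to its left, z up, the work surface at z = 0. Lengths are in m, angles in degrees, forces in N, time in s.
With the tool pointing down it reaches from about 0.3 to 0.85 m from the base axis. Payload 5.4 kg.
Tool frame: the origin (TCP) lies midway between the tips of the shut fingers; the grasp point (between the pads) lies 19 mm behind it; z points along the fingers, y is the line along which they close (so a half turn about z gives the same grasp; the last joint's range is limited). The gripper opens to 85 mm and grips with 20 to 120 N. Pads are 22 mm wide; open, the fingers measure 114 mm over their backs; the gripper's body (76 mm by 85 mm) begins 54 mm behind the grasp point. The pads swing forward as they close: fully open they stand 13 mm farther back than shut.
Start: joints at [-89.158, 9.076, 91.501, -0, 79.423, -12.038], TCP at [0.128, -0.561, 0.231] pointing down, gripper open.
Joint ranges: [-166.64, 166.64], [-54.1, 131.32], [10.49, 154.53], [-73.88, 253.88], [9.74, 151.15], [-171.62, 171.62]. Speed limits (degrees/s): [147.25, 147.25, 180, 180, 180, 180].

INTERFACE

Orientations are given as a 3x3 rotation matrix whose columns are the frame's x, y, z axes.
In Python, from station import goto, move_straight, move_j, grip, dwell, inverse_kinematics, get_image, camera_params, MotionError, hand_in, read_time_s, read_qpos, read_qd, read_joint_torque, read_tcp_pos, read_ee_rot, read_ft_force, read_ft_torque, read_opening, read_finger_force gives the robot as it stands. Calls block until the motion is done:
- goto(position, orientation): joint-space move of the TCP to a pose.
- move_straight(position, orientation=None, rate=0.15, guard=None): straight line of the TCP; orientation=None keeps the orientation; rate is the mean speed in m/s. With guard (N) it stops when the force on the tool has changed by that much, and returns True; else False.
- move_j(angles): joint-space move.
- grip(opening, grasp_force=None): finger opening in m; grasp_force is the grip in N (None keeps the last); returns when the fingers have stopped.
- dwell(seconds).
- inverse_kinematics(position, orientation): joint angles nearest the present ones, or None.
- get_image(name): name is "scene" or "top"; returns (picture, depth): 400x640x3 uint8, red, green, blue; 400x640 float32, m along the optical axis (not along the pixel's ray), 0 where there is no reading.
- camera_params(name): a dict with "intrinsics" (3x3 intrinsics, pixels), "rvec" (rotation vector, rad) and "tvec" (3), from world to camera coordinates, as OpenCV has them. Camera axes: x right, y down, z forward; pixel columns grow to the right and rows downward; lengths in m; the calibration is good to about 2 mm. A picture is of the moment at which its call begins. camera_params takes no time and is no camera call.
A pose or a line that the arm cannot do raises MotionError and nothing moves.
- hand_in(): hands the job in; it is judged then, once.
Readings, each from a call of its own:
- read_time_s(): time.
- read_qpos(): joint angles.
- read_qd(): joint speeds.
- read_joint_torque(): joint torques, N m.
- read_tcp_pos(): TCP position.
- read_ee_rot(): TCP orientation.
- read_ft_force(): force on the tool from outside, world axes, zero at the start.
- read_ft_torque(): the same for the moment, N m.
- read_opening(): finger opening in m.
- read_finger_force(): force on a finger pad.
Only numpy, scipy, OpenCV 4.12 (cv2) and the standard library are available. Lean on these libraries where they do the work, as an engineer would, in place of code of your own. Each camera call takes 0.05 s, during which the arm holds its last target. There are 200 camera calls.

TASK

The dealing of the dominoes was interrupted: two of the three trays have one, the third has none. Carry on dealing from the top of the stack, one domino at a time: first one flat in the middle of the empty tray, then one more to each of the three trays in any order, each set down (not dropped) squarely on top of the domino already there with its length the same way, until every tray holds a neat pile of two. Leave the other things on the shelf alone.

Things in the scene. Friction and masses are not known exactly. Their poses are not given: they have to be found in the camera images.
- stack1_mid (a point): jumbo wooden domino, 100 (x) x 50 (y) x 20 (z) mm, about 70 g, lying pips up; this point is its centre (10 mm above its underside); x along its length, z up. One of the loose stack of four dominoes (80 mm tall, slightly skewed) still to be dealt: the top one.
- stack2_mid (a point): jumbo wooden domino, 100 (x) x 50 (y) x 20 (z) mm, about 70 g, lying pips up; this point is its centre (10 mm above its underside); x along its length, z up. One of the loose stack of four dominoes (80 mm tall, slightly skewed) still to be dealt: the second from the top.
- stack3_mid (a point): jumbo wooden domino, 100 (x) x 50 (y) x 20 (z) mm, about 70 g, lying pips up; this point is its centre (10 mm above its underside); x along its length, z up. One of the loose stack of four dominoes (80 mm tall, slightly skewed) still to be dealt: the third from the top.
- stack4_mid (a point): jumbo wooden domino, 100 (x) x 50 (y) x 20 (z) mm, about 70 g, lying pips up; this point is its centre (10 mm above its underside); x along its length, z up. One of the loose stack of four dominoes (80 mm tall, slightly skewed) still to be dealt: the lowest, lying on the shelf board.
- dealt_a_mid (a point): jumbo wooden domino, 100 (x) x 50 (y) x 20 (z) mm, about 70 g, lying pips up; this point is its centre (10 mm above its underside); x along its length, z up. Already dealt; lies on the floor of tray_a.
- dealt_b_mid (a point): jumbo wooden domino, 100 (x) x 50 (y) x 20 (z) mm, about 70 g, lying pips up; this point is its centre (10 mm above its underside); x along its length, z up. Already dealt; lies on the floor of tray_b.
- tray_a_floor (a point): dark wooden tray fixed to the shelf board, 140 (x) x 120 (y) mm outside, 130 x 110 mm inside, floor 5 mm thick, rim 15 mm above the shelf board; this point is the centre of its inner floor, 5 mm above the shelf board; x along its length, z up. Starts with one domino (dealt_a) in it.
- tray_b_floor (a point): dark wooden tray fixed to the shelf board, 140 (x) x 120 (y) mm outside, 130 x 110 mm inside, floor 5 mm thick, rim 15 mm above the shelf board; this point is the centre of its inner floor, 5 mm above the shelf board; x along its length, z up. Starts with one domino (dealt_b) in it.
- tray_c_floor (a point): dark wooden tray fixed to the shelf board, 140 (x) x 120 (y) mm outside, 130 x 110 mm inside, floor 5 mm thick, rim 15 mm above the shelf board; this point is the centre of its inner floor, 5 mm above the shelf board; x along its length, z up. Starts empty.
- votive: bystander to be left alone: clear glass votive holder, about 66 mm across, 70 mm tall; origin at the centre of its underside, on the shelf board.
- bowl: bystander to be left alone: grey bowl, 130 mm across, 55 mm tall; origin at the centre of its underside, on the shelf board.
- mug: bystander to be left alone: white mug with one handle, 80 mm across, 90 mm tall; origin at the centre of its underside, on the shelf board.
- book: bystander to be left alone: closed grey book, 190 x 130 x 24 mm; origin at the centre of its underside, on the shelf board.
Things that resemble listed ones, but are neither listed nor needed, are in the scene too. Leave any green look-alike of the part that bears stack1_mid alone. What is shaped like the part that bears stack3_mid but red is not meant.

How it is judged:
By the outcome, as a careful person would: the job done as asked, in the order asked, and still so for the second after the job is handed in, with the robot touching nothing.
It also fails if it takes over 72 s, if anything falls off the work surface, if the arm or the gripper's body presses on something with over 40 N, if the wrist force passes 120 N, or if a joint passes its speed limit or range.

## Working session

There is one attempt and no reset: what is moved stays moved. The work goes in short steps, each a Python script; the robot and the scene stay as the last script left them, time stands still between calls to the robot, and variables do not carry over. Pictures are saved under pics/ and viewed, at most 10 in all, crops included, and the job is handed in when it is done.

```bash
mkdir -p pics; ls; python3 - <<'E'
from station import *
import cv2,numpy as np
for n in("scene","top"):
    p,d=get_image(n); cv2.imwrite(f"pics/{n}0.png",p[:,:,::-1]); np.save(f"pics/{n}0.npy",d)
    c=camera_params(n); R=cv2.Rodrigues(np.array(c["rvec"],float))[0]; print(n,c["intrinsics"],-R.T@np.array(c["tvec"]).ravel(),R[2])
E
```

```text
pics
scene [[363.07517899   0.         319.36090415]
 [  0.         363.07517899 197.60060959]
 [  0.           0.           1.        ]] [1.11530319 0.57826169 0.60036872] [-0.55755516 -0.60356844 -0.56994508]
top [[392.83003595   0.         322.2213943 ]
 [  0.         392.83003595 195.44258905]
 [  0.           0.           1.        ]] [ 0.40761493 -0.01527927  1.10253895] [ 0.15344044  0.00830343 -0.98812301]
```

View pics/top0.png

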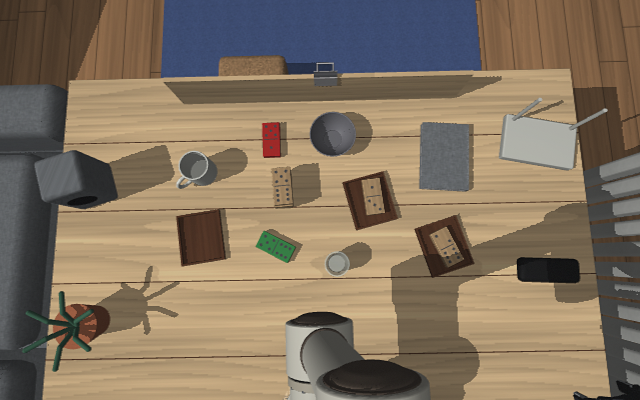

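View pics/scene0.png

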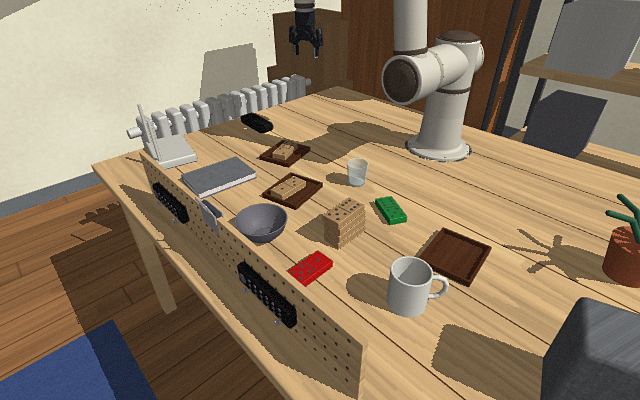

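The top view shows the stack at about (283,187), dealt trays at (371,200) and (444,245), and the empty tray at (202,237). Red (271,140) and green (277,246) are decoys.

```bash
cat > h.py <<'E'
import cv2,numpy as np
from station import *
def cloud(n,d):
    c=camera_params(n);K=c["intrinsics"];R=cv2.Rodrigues(np.array(c["rvec"],float))[0]
    v,u=np.mgrid[:400,:640]; P=np.stack([(u-K[0,2])*d/K[0,0],(v-K[1,2])*d/K[1,1],d],-1)
    return (P-np.array(c["tvec"]).ravel())@R
def rect(W,m):
    # largest blob of the mask -> centre, long-axis angle, sides, height
    n,l,s,_=cv2.connectedComponentsWithStats(m.astype(np.uint8)); 
    if n<2: return None
    p=W[l==1+s[1:,4].argmax()]
    (c,(w,h),a)=cv2.minAreaRect((p[:,:2]*1000).astype(np.float32))
    if h>w: w,h,a=h,w,a+90
    return np.round(c,1),round((a+90)%180-90,1),round(w,1),round(h,1),round(float(np.median(p[:,2]))*1000,1),len(p)
E
python3 - <<'E'
from h import *
W=cloud("top",np.load("pics/top0.npy")); b=cv2.imread("pics/top0.png"); S=cloud("scene",np.load("pics/scene0.npy"))
print("table z",np.median(W[280:300,240:280,2]))
def box(r0,r1,c0,c1):
    m=np.zeros((400,640),bool); m[r0:r1,c0:c1]=1; return m
lum=b.max(2)
boxes=dict(A=box(165,235,335,405),B=box(208,282,408,480),C=box(200,275,170,235),ST=box(160,215,260,305))
for k,m in boxes.items():
    z=W[...,2]
    if k=="ST": print(k,"top",rect(W,m&(z>.072)))
    else:
        print(k,"tray",rect(W,m&(z>.0035)&(z<.04)),"dom",rect(W,m&(z>.0205)&(z<.04)))
    print("   brown-dark tray",rect(W,m&(z>.003)&(z<.03)&(lum<110)))
# scene camera
z=S[...,2];x=S[...,0];y=S[...,1]
rc=rect(W,boxes["ST"]&(W[...,2]>.072))[0]/1000
near=np.hypot(x-rc[0],y-rc[1])<.09
print("scene st",rect(S,near&(z>.072)))
for k in range(4):
    print(k,rect(S,near&(z>.02*k+.004)&(z<.02*k+.016)))
for k in "AB":
    c=rect(W,boxes[k]&(W[...,2]>.0205)&(W[...,2]<.04))[0]/1000
    print("scene",k,rect(S,(np.hypot(x-c[0],y-c[1])<.08)&(z>.0205)&(z<.04)))
for n,q in(("votive",(337,263)),("green",(277,246)),("red",(271,140)),("mug",(194,168)),("bowl",(333,133))): print(n,W[q[1],q[0]].round(3))
t=cv2.resize(b[110:290,160:490],None,fx=2.4,fy=2.4,interpolation=cv2.INTER_CUBIC); cv2.imwrite("pics/crop0.png",t)
E
```

```text
table z -0.000351698950549727
A tray (array([ 562.2, -141.4]), 15.1, 143.6, 126.9, 13.4, 1781) dom (array([ 571.3, -147.3]), 6.6, 99.9, 50.4, 24.5, 624)
   brown-dark tray (array([ 561.9, -141.4]), 14.4, 139.6, 125.9, 6.0, 1217)
B tray (array([ 429.1, -337.9]), 19.1, 146.9, 127.1, 13.2, 1952) dom (array([ 428.2, -341.9]), 25.5, 99.8, 50.1, 24.4, 676)
   brown-dark tray (array([ 430.9, -339.1]), 18.0, 141.0, 124.8, 6.9, 1513)
C tray (array([467.1, 335.9]), 6.8, 142.8, 126.8, 6.0, 1649) dom None
   brown-dark tray (array([468.1, 334.3]), 8.0, 142.2, 121.3, 5.8, 1789)
ST top (array([520.2,  69.8]), 21.6, 272.1, 75.2, 79.5, 706)
   brown-dark tray (array([545.4,  89.5]), -85.3, 20.7, 0.8, 16.9, 9)
scene st (array([577.9, 102.9]), 4.2, 58.6, 51.3, 80.4, 283)
0 (array([458.3, 111.1]), 61.7, 87.0, 2.4, 10.8, 52)
1 (array([567.5, 130.5]), 2.4, 35.6, 2.5, 29.7, 37)
2 (array([566.4, 128.1]), 4.9, 41.9, 2.5, 49.9, 39)
3 (array([567.6, 126.1]), 3.1, 41.2, 3.5, 70.6, 40)
scene A (array([ 574.4, -143.2]), 6.1, 102.5, 52.2, 24.9, 340)
scene B (array([ 429. , -337.8]), 24.2, 104.9, 50.7, 24.8, 212)
votive [ 0.389 -0.043  0.002]
green [0.438 0.12  0.019]
red [0.739 0.137 0.02 ]
mug [0.666 0.361 0.003]
bowl [ 0.761 -0.041  0.004]
```

View pics/crop0.png

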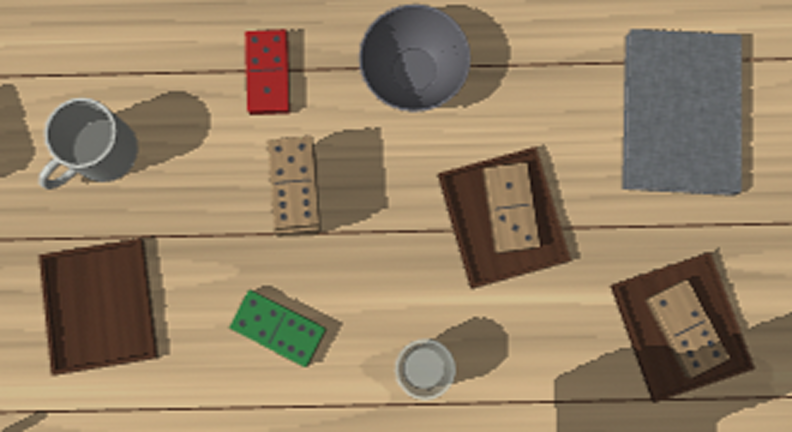

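```bash
cat >> h.py <<'E'
BOX=dict(A=(slice(165,235),slice(335,405)),B=(slice(208,282),slice(408,480)),C=(slice(200,275),slice(170,235)),ST=(slice(155,220),slice(255,310)))
def find(W,k,ztop,tol=.007):
    m=np.zeros((400,640),bool); m[BOX[k]]=1
    return rect(W,m&(abs(W[...,2]-ztop)<tol))
def look(): return cloud("top",get_image("top")[1])
def Rz(deg,flip):
    a=np.radians(deg+180*flip); c,s=np.cos(a),np.sin(a)
    return np.array([[c,s,0],[s,-c,0],[0,0,-1]])
E
python3 - <<'E'
from h import *
W=cloud("top",np.load("pics/top0.npy"))
print("stack",find(W,"ST",.08))
for k in "ABC": print(k,"rim",find(W,k,.0145,.0035))
R=read_ee_rot();print(np.round(R,2))
for f in (0,1):
  for p,a in (([.576,.1,.15],4),([.467,.335,.08],7.5),([.571,-.147,.08],7),([.428,-.342,.08],25)):
    print(f,np.round(inverse_kinematics(p,Rz(a,f)),0))
E
```

```text
stack (array([595.9,  99.9]), 4.2, 100.2, 50.2, 79.5, 703)
A rim (array([ 561.5, -138.8]), 14.4, 140.2, 120.6, 14.5, 316)
B rim (array([ 430.5, -338.4]), 17.1, 139.5, 121.6, 14.2, 343)
C rim (array([469.6, 315.3]), 8.3, 139.6, 82.4, 14.3, 195)
[[ 0.97  0.22  0.  ]
 [ 0.22 -0.97  0.  ]
 [ 0.   -0.   -1.  ]]
0 [-2. 15. 95. -0. 71. 84.]
0 [ 24.  18.  99.  -0.  63. 106.]
0 [-26.  20.  96.  -0.  64.  57.]
0 [-51.  15. 103.  -0.  62.  14.]
1 [ -2.  15.  95.  -0.  71. -96.]
1 [ 24.  18.  99.  -0.  63. -74.]
1 [ -26.   20.   96.   -0.   64. -123.]
1 [ -51.   15.  103.   -0.   62. -166.]
```

```bash
cat >> h.py <<'E'
START=[-89.158,9.076,91.501,0,79.423,-12.038]
def xyz(xy,z): return [xy[0]/1000,xy[1]/1000,z]
def deal(src,ztop,dst,zsup,g=.003,bias=(0,0)):
    # src,dst=(xy mm,yaw); ztop: top of the source domino; zsup: surface to put it on
    b=np.array(bias); R=Rz(src[1],0); T=Rz(dst[1],0); s=np.array(src[0])+b; d=np.array(dst[0])+b
    grip(.085); goto(xyz(s,ztop+.06),R); move_straight(xyz(s,ztop-.02+g))
    grip(.03,30); o=read_opening()
    move_straight(xyz(s,.16),rate=.2)
    goto(xyz(d,.13),T); move_straight(xyz(d,zsup+g+.006),rate=.2)
    hit=move_straight(xyz(d,zsup+g-.002),rate=.02,guard=3); z=read_tcp_pos()[2]
    grip(.066); move_straight(xyz(d,.14),rate=.2)
    print("opening",o,"hit",hit,"z err mm",round((z-zsup-g)*1000,1),"t",read_time_s())
E
python3 - <<'E'
from h import *
W=cloud("top",np.load("pics/top0.npy"))
m=np.zeros((400,640),bool); m[BOX["C"]]=1; m&=abs(W[...,2]-.0145)<.0035
p=(W[m][:,:2]*1000).astype(np.float32); print(cv2.minAreaRect(p))
n,l,s,_=cv2.connectedComponentsWithStats(m.astype(np.uint8)); print(s[1:,4])
q=np.vstack([p2 for p2 in [W[l==i][:,:2]*1000 for i in range(1,n)] if len(p2)>3]).astype(np.float32)
(c,(w,h),a)=cv2.minAreaRect(q)
if h>w: w,h,a=h,w,a+90
a=(a+90)%180-90; print(c,w,h,a)
assert abs(w-140)<4 and abs(h-120)<4
st=find(W,"ST",.08)
deal(st,.08,(c,a),.005)
move_j(START)
W=look(); print("C dom",find(W,"C",.025),"stack",find(W,"ST",.06)); 
print(read_time_s())
cv2.imwrite("pics/a1.png",cv2.resize(get_image("top")[0][110:290,160:490,::-1],None,fx=2.4,fy=2.4))
E
```

```text
((466.9884033203125, 334.51910400390625), (140.0030059814453, 121.10442352294922), 8.2720947265625)
[195 158   1   1]
(466.9884033203125, 334.51910400390625) 140.0030059814453 121.10442352294922 8.2720947265625
opening 0.04949470089835039 hit True z err mm 1.3 t 8.1667
C dom (array([467.3, 333.8]), 9.1, 100.1, 51.9, 24.2, 678) stack (array([592.9, 101.7]), 4.5, 100.9, 50.2, 59.3, 680)
11.575
```

View pics/a1.png

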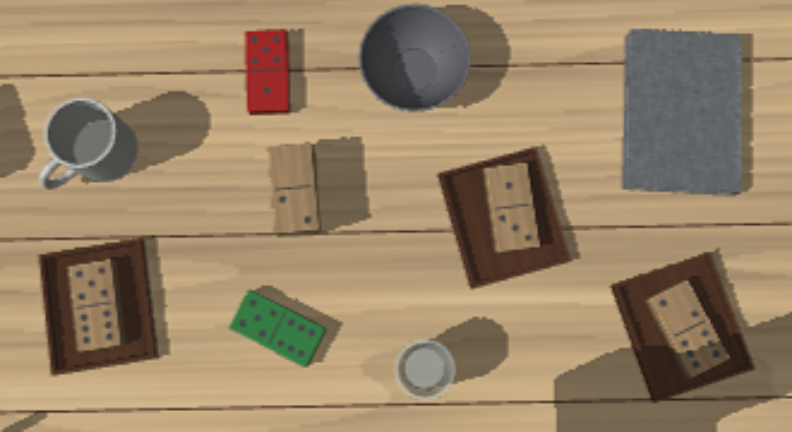

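The first domino is in the middle of tray C, within 1 mm of where I aimed, so no bias correction is needed. Next: tray C's second, then A and B.

```bash
sed -i 's/guard=3/guard=5/' h.py; python3 - <<'E'
from h import *
W=look()
dst={k:find(W,k,.025,.004) for k in "ABC"}; print(dst)
for k,zt in zip("CAB",(.06,.04,.02)):
    st=find(W,"ST",zt); print(k,"src",st)
    assert 97<st[2]<104 and 48<st[3]<54
    deal(st,zt,dst[k],.025); move_j(START); W=look()
    r=find(W,k,.045); print("placed",r,"was",dst[k])
    if np.hypot(*(r[0]-dst[k][0]))>6 or abs(r[1]-dst[k][1])>4: print("CHECK"); break
cv2.imwrite("pics/a2.png",cv2.resize(get_image("top")[0][110:290,160:490,::-1],None,fx=2.4,fy=2.4))
cv2.imwrite("pics/a3.png",get_image("scene")[0][...,::-1])
E
```

```text
{'A': (array([ 571.2, -147.2]), 7.1, 100.1, 50.0, 24.5, 607), 'B': (array([ 428. , -341.9]), 24.7, 99.5, 50.6, 24.6, 639), 'C': (array([467.2, 333.1]), 8.4, 99.5, 50.6, 24.5, 637)}
C src (array([592.2, 101.6]), 4.8, 99.9, 50.1, 59.3, 680)
opening 0.04942256057656931 hit True z err mm 1.2 t 19.7417
placed (array([467.8, 331.5]), 8.1, 99.9, 50.8, 44.3, 702) was (array([467.2, 333.1]), 8.4, 99.5, 50.6, 24.5, 637)
A src (array([594.2, 103.8]), 2.9, 100.2, 50.2, 39.3, 653)
opening 0.04926670201272721 hit True z err mm 1.1 t 31.3083
placed (array([ 571.4, -148.9]), 7.1, 100.0, 50.6, 44.4, 670) was (array([ 571.2, -147.2]), 7.1, 100.1, 50.0, 24.5, 607)
B src (array([595.1, 104.3]), 0.6, 100.1, 50.2, 19.4, 636)
opening 0.04905125428324788 hit True z err mm 1.2 t 42.5667
placed (array([ 428.2, -343.4]), 24.6, 99.9, 50.5, 44.5, 724) was (array([ 428. , -341.9]), 24.7, 99.5, 50.6, 24.6, 639)
```

View pics/a2.png

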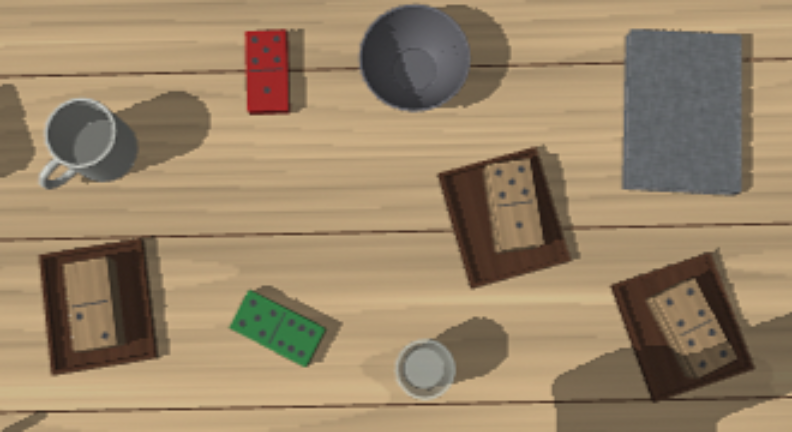

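View pics/a3.png

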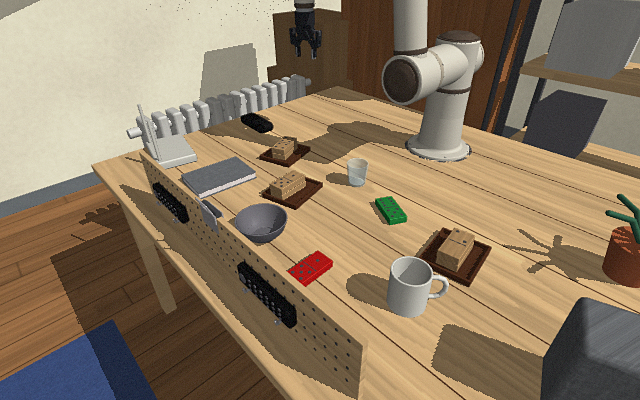

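Both views show neat piles of two in all three trays, with offsets under about 2 mm, and the bystanders and decoys have not moved.

```bash
python3 -c "
from station import *
print(hand_in())"
```

```text
the job is handed in; nothing more can be done
None
```

All four dominoes are dealt and the job is handed in: each tray holds a pile of two, squared to within about 2 mm and 1° by the top camera, the last set down at 43 s, and nothing else on the shelf moved.

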